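# Unscrew the leaning ornament jar

### The arm

A 6-joint arm with a two-finger parallel gripper is mounted at the origin on the work surface. World frame = base frame: x ahead of the robot, y to its left, z up, the work surface at z = 0. Lengths are in m, angles in rad, forces in N, time in s.
With the tool pointing down it reaches from about 0.35 to 0.975 m from the base axis. Payload 4.9 kg.
Tool frame: the origin (TCP) lies on the centre line of the jaws, within the pads' length; the fingertips stand 14 mm ahead of it and the grasp point (between the pads) lies 5 mm behind it; y points along the fingers, z is the direction in which the jaws open and shut, and the axes are right-handed (so a half turn about y gives the same grasp; the last joint's range is limited). The gripper opens to 85 mm and grips with 20 to 120 N. Pads are 22 mm wide; open, the fingers measure 114 mm over their backs; the gripper's body (76 mm by 85 mm) begins 54 mm behind the grasp point. The pads swing forward as they close: fully open they stand 13 mm farther back than shut.
Start: joints at [1.171, 0.053, 1.613, -0, 1.476, -0.119], TCP at [0.173, 0.601, 0.245] pointing down, gripper open.
Joint ranges: [-3.01, 3.01], [-1.01, 2.22], [0.06, 2.58], [-1.02, 4.17], [0.09, 2.62], [-3.14, 3.14]. Speed limits (rad/s): [2.57, 2.57, 3.14, 3.14, 3.14, 3.14].

### API

Orientations are given as a rotation vector (axis times angle).
In Python, from station import ctrl gives the robot as it stands.
- The arm moves only by the tool servo_tool, never from a script. Its arguments are lists of equal length, an entry for each row: "delta_pos": the shift along the tool's x, y, z in m, a list of three; "dr": the turn, a rotation vector about the tool's x, y, z in degrees, a list of three; "grip": the opening, from 0 (shut) to 1 (fully open). In form: {"delta_pos": [[x, y, z], ...], "dr": [[rx, ry, rz], ...], "grip": [grip, ...]}. A call has 1 to 5 rows; each row shifts and turns the pose as measured when the row begins, along the tool's axes as they then stand; what a row does not reach is not made up. A row lasts 1/8 s, in which the tool goes at most 62.5 mm and 10.7 degrees, less where a joint would pass 70% of its speed; a pose out of reach is approached as far as the arm can. A call is refused whole if a number of a shift passes 0.0625 or a number of a turn 10.7, either way. A call with a gripper value outside its range is refused whole. The fingers move at their own pace and stop on an object; "grip_force" is the grip in N (left out, the last holds). Time passes only in rows, so rows that do not move let the fingers close. It gives the time, the measured TCP pose, the force and the opening at its end, in the units of the state.
- ctrl.get_obs(): the state, without advancing time (a new reading comes with each control period).
- ctrl.get_image(name): name is "side" or "top" or "wrist"; returns the picture (384x512x3 uint8, red, green, blue); there is no depth.
- ctrl.camera_params(name): a dict with "fovy" (degrees; the focal length in pixels is half the picture's height over the tangent of half this angle, whatever the lens; pixels are square), "cx", "cy" (the principal point, pixels), "eye" and "rotation" of the camera in the world. Camera axes: x right, y down, z forward; pixel columns grow to the right and rows downward; lengths in m; the calibration is good to about 2 mm. A picture is of the moment at which its call begins: read the wrist's pose just before it. camera_params takes no time and is no camera call; for the wrist camera it gives the pose at the moment of the call.
- ctrl.finish_job(): hands the job in, once; it reports no verdict.
Trained networks look in the newest picture that a camera, given by its name, has taken for a name from the list of things; names that differ only in an ending like _2 or _b are one class to them, and where a whole thing is asked for, a point or a joint stands for the part that bears it (a point fixed in the world has none). Each returns a list of dicts, best first, with "score" (0 to 1); they miss things now and then, are a little off and sometimes report something else, mostly with a low value. They report only what shows in the picture. A call takes as long as a camera call. They do not tell look-alikes from the thing itself.
- ctrl.masks_of(camera, label): "pixels" (384x512 bool, what is visible of it) and "extent" ([left, top, right, bottom] in pixels, round what is visible of it).
The state is a dict: "t": time; "q": joint angles; "dq": joint speeds; "effort": joint torques, N m; "tool_pos": TCP position; "tool_rot": TCP orientation; "contact_force": force on the tool from outside, world axes, zero at the start; "wrist_torque": the same for the moment, N m; "opening": finger opening in m.
Only numpy, scipy, OpenCV 4.12 (cv2) and the standard library are available. Lean on these libraries where they do the work, as an engineer would, in place of code of your own. Each camera call takes 0.05 s, during which the arm holds its last target.

### The job

Open the leaning clear jar with the red screw lid: twist the lid anticlockwise, regripping as often as needed, until it comes free, lift it off, and set it down flat, open side down, inside the blue tray without dropping it. Leave everything else on the table where it is.

Things in the scene. Friction and masses are not known exactly. Their poses are not given: they have to be found in the camera images.
- jar: Clear jar (76 mm across, 100 mm body, 39 mm neck) of navy baubles in a plywood stand 130 x 100 mm, all fixed. Origin: centre of the stand's underside, on the table; z up. The jar leans 30 degrees from vertical to the stand's own -x: its axis, out of the mouth, is (-0.5, 0, 0.866) in the stand's frame, from the centre of the jar's base, 45 mm above the origin.
- lid: Red ribbed round screw lid, 57 mm across, 30 mm tall, about 60 g, hollow below, white dot on top. Origin: centre of its open lower edge; z is its axis, open edge to closed top (while on, the jar's axis). It rests on a yellow band, 54 mm across, that turns and rises with it and stays on the neck. Seen onto its top it unscrews anticlockwise (positive about its z).
- lid_top (a point): Centre of the red lid's closed top face, 30 mm along its z from its origin.
- jar_neck (a point): Point fixed to the jar, on its axis, where the lid's lower edge is while fully screwed on (118 mm along the axis from the jar's base). Its axes are those of the stand.
- band (a joint): How far the lid with its band has been unscrewed, rad: 0 is tight; friction about 0.25 N m; rises 2.5 mm per rad. From 3.2 (just over half a turn) the lid is free to be drawn off along the jar's axis, by 30 mm to clear the neck; stop at 4.6.
- tray: Blue square tray, 150 x 150 mm outside, wall 5 mm thick and 14 mm high, inner floor 5 mm above the table, fixed. Origin: centre of its underside, z up.
- other_jar: The same kind of jar and stand with a white lid and silver baubles, origin and lean as for the other; to be left shut. All its parts are fixed.
- mug: Blue mug, 80 mm across, 95 mm tall, to be left alone. Origin: centre of its underside.
- tape_roll: Brown tape roll lying flat, 100 mm across, 48 mm tall, to be left alone. Origin: centre of its underside.
- spare_lid: White plain lid lying on the table nearer the robot, 60 mm across, 16 mm tall, to be left alone. Origin: centre of its underside.
- hook_box: Green box 70 x 50 x 25 mm on the table nearer the robot, to be left alone. Origin: centre of its underside.
- screwdriver: Orange-handled screwdriver lying beyond the jars, to be left alone.
There are look-alikes about, which are no part of the job. Leave any green look-alike of the jar alone. There is more than one size of the lid; the job needs the smallest.

How it is judged:
On the way, in this order (a step that is already met when the one before it is completed fails the run):
1. the lid has been twisted loose (2.7 rad or more) while still on the neck (value of joint band above 2.7 rad and distance between lid and jar_neck below 0.018 m), for 0.05 s.
2. the lid has been lifted clear of the neck (distance between lid and jar_neck above 0.04 m), for 0.1 s.
At the end, for the whole second after the job is handed in: the red lid lies flat on the tray's floor, open side down (within 0.1 rad of level), wholly inside the walls (its centre within 50 mm of the tray's centre along each of the tray's sides), released and at rest (x of lid in the frame of tray between -0.05 and 0.05 m and y of lid in the frame of tray between -0.05 and 0.05 m and height (world z) of lid between 0.002 and 0.009 m and angle between lid's own z axis and vertical below 0.1 rad and linear speed of lid below 0.02 m/s); the robot touches nothing.
It fails at once if the lid is dropped (it falls faster than 0.6 m/s out of the fingers) (linear speed of lid above 0.6 m/s and contact force between the fingers and lid below 0.1 N).
It fails at once if a bystander is pushed more than 30 mm (distance of any of mug, tape_roll, spare_lid, hook_box, screwdriver from where it was at the start of the episode above 0.03 m).
It fails at once if the other jar is struck with more than 25 N (contact force between other_jar and anything else above 25 N).
It also fails if it takes over 58 s, if anything falls off the work surface, if the arm or the gripper's body presses on something with over 40 N, if the wrist force passes 120 N, or if a joint passes its speed limit or range.

## Working session

There is one attempt and no reset: what is moved stays moved. The work goes in short steps, Python scripts to look and compute and a tool call to move; the robot and the scene stay as the last step left them, time stands still between calls to the robot, and variables do not carry over. Pictures are saved under pics/ and viewed, and the job is handed in when it is done.

Besides the shell and the picture viewer there is one more tool, called by a JSON object that holds its "method" and its "body", one argument or row to a line. servo_tool: Moves the arm, as the interface text tells. Its arguments: {"type":"object","properties":{"delta_pos":{"type":"array","items":{"type":"array","items":{"type":"number"}}},"dr":{"type":"array","items":{"type":"array","items":{"type":"number"}}},"grip":{"type":"array","items":{"type":"number"}},"grip_force":{"type":"number"}},"required":["delta_pos","dr","grip"]}

```bash
mkdir -p pics; ls; python3 - <<'E'
from station import ctrl
import cv2
o=ctrl.get_obs(); print(o)
for n in ["side","top","wrist"]:
    im=ctrl.get_image(n); cv2.imwrite(f"pics/{n}0.png",im[:,:,::-1]); print(n,ctrl.camera_params(n))
E
```

```text
pics
{'t': 0.0, 'q': array([ 1.17099310e+00,  5.33300349e-02,  1.61432710e+00,  1.64422714e-05,
        1.47600820e+00, -1.19014996e-01]), 'dq': array([-0.00096208, -0.00154317, -0.0005064 ,  0.00219113, -0.00065963,
        0.00206601]), 'effort': array([ 5.25568248e-04, -3.93680584e+01, -3.70179176e+01, -1.37262286e-04,
        7.02381876e-03,  2.65328794e-05]), 'tool_pos': array([0.17296094, 0.59995611, 0.24405985]), 'tool_rot': array([-1.56153794,  0.22089254, -0.22003   ]), 'contact_force': array([-0.74081716,  0.34419209,  0.08101799]), 'wrist_torque': array([0.00367977, 0.00430658, 0.01163058]), 'opening': 0.0852827271638476}
side {'fovy': 43.978543728057446, 'cx': 260.454603472957, 'cy': 194.80756564310835, 'eye': array([0.46852169, 0.87074123, 0.85453436]), 'rotation': array([-0.10398832,  2.83608843, -1.26995665])}
top {'fovy': 48.06643890384349, 'cx': 253.78466530782686, 'cy': 199.02842365140165, 'eye': array([0.48292581, 0.07924369, 1.04562586]), 'rotation': array([-2.17476154,  2.20941953, -0.078775  ])}
wrist {'fovy': 60.97156447342256, 'cx': 256.69779189322327, 'cy': 188.94825904210023, 'eye': array([0.10284359, 0.62024467, 0.37341588]), 'rotation': array([2.31493005, 1.74358106, 0.25272378])}
```

View pics/side0.png

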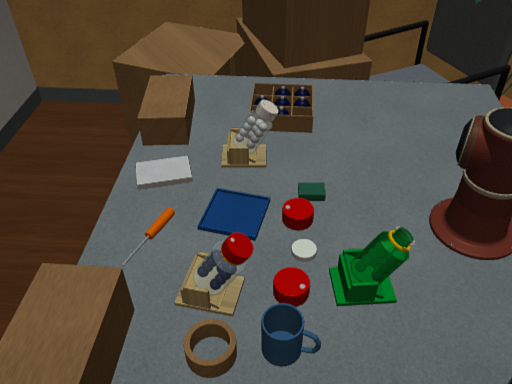

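View pics/top0.png

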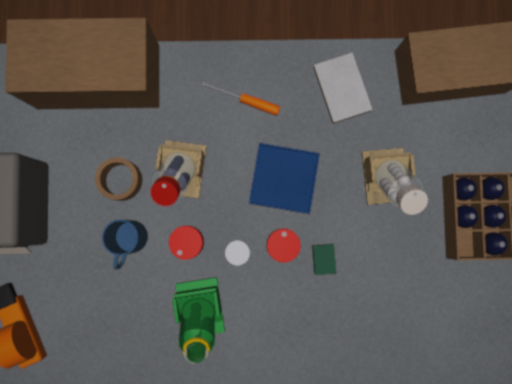

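View pics/wrist0.png

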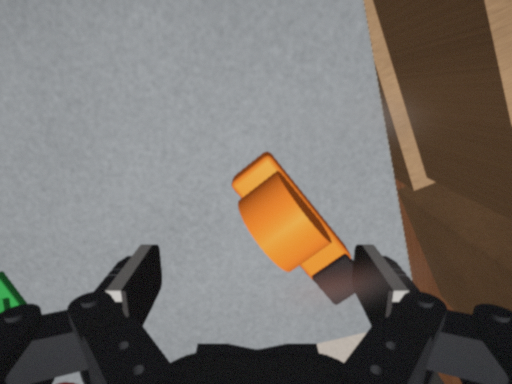

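```bash
cat > h.py <<'E'
import numpy as np, cv2
from scipy.spatial.transform import Rotation as R
def proj(c,P):
    f=192/np.tan(np.radians(c['fovy'])/2); M=R.from_rotvec(c['rotation']).as_matrix()
    p=(np.atleast_2d(P)-c['eye'])@M
    return np.c_[c['cx']+f*p[:,0]/p[:,2], c['cy']+f*p[:,1]/p[:,2]]
def ray(c,uv,z):
    f=192/np.tan(np.radians(c['fovy'])/2); M=R.from_rotvec(c['rotation']).as_matrix()
    d=M@np.array([(uv[0]-c['cx'])/f,(uv[1]-c['cy'])/f,1]); return c['eye']+d*(z-c['eye'][2])/d[2]
E
python3 - <<'E'
from station import ctrl
from h import *
import pickle
D={}
for n in ["side","top"]:
    c=ctrl.camera_params(n); im=ctrl.get_image(n); D[n]=(c,im,{})
    for l in ["jar","lid","tray","mug","tape_roll","other_jar"]:
        r=ctrl.masks_of(n,l); D[n][2][l]=r
        for m in r: 
            ys,xs=np.where(m['pixels']); print(n,l,round(m['score'],2),m['extent'],m['pixels'].sum(),(xs.mean().round(1),ys.mean().round(1)) if len(xs) else 0)
pickle.dump(D,open('D.pkl','wb'))
print(ctrl.get_obs()['t'])
for n in ['side','top']:
    cv2.imwrite(f'pics/{n}_z.png',cv2.resize(D[n][1][100:340,100:360] if n=='side' else D[n][1][120:260,90:340],None,fx=3,fy=3 if n=='top' else 2.4,interpolation=cv2.INTER_CUBIC)[:,:,::-1])
E
```

```text
side jar 0.91 [174.4, 240.8, 245.7, 313.6] 3199 (np.float64(211.5), np.float64(283.2))
side jar 0.9 [330.0, 225.4, 417.4, 310.4] 4426 (np.float64(370.6), np.float64(268.9))
side lid 0.92 [279.5, 194.0, 313.4, 228.8] 873 (np.float64(297.6), np.float64(213.4))
side lid 0.72 [219.1, 232.9, 253.2, 265.7] 808 (np.float64(236.8), np.float64(248.2))
side lid 0.62 [277.1, 269.5, 310.5, 304.1] 1154 (np.float64(290.9), np.float64(286.2))
side tray 0.61 [199.3, 188.7, 270.2, 239.6] 2521 (np.float64(234.6), np.float64(212.7))
side mug 0.61 [260.3, 302.5, 319.0, 363.4] 2548 (np.float64(284.4), np.float64(334.5))
side tape_roll 0.98 [185.0, 316.9, 237.1, 374.1] 1972 (np.float64(210.1), np.float64(347.6))
side tape_roll 0.69 [222.7, 231.9, 251.5, 263.0] 799 (np.float64(237.1), np.float64(247.7))
side other_jar 0.97 [223.4, 99.2, 275.2, 167.3] 2188 (np.float64(249.2), np.float64(138.0))
top jar 0.92 [173.3, 277.4, 224.5, 366.7] 3450 (np.float64(197.7), np.float64(317.2))
top jar 0.85 [152.6, 143.7, 205.8, 199.2] 1974 (np.float64(181.4), np.float64(165.7))
top lid 0.94 [265.4, 229.6, 299.0, 262.5] 863 (np.float64(283.0), np.float64(245.4))
top lid 0.78 [164.6, 227.0, 202.0, 259.4] 993 (np.float64(185.5), np.float64(242.5))
top lid 0.59 [150.7, 174.6, 182.0, 210.0] 742 (np.float64(164.7), np.float64(191.0))
top tray 0.58 [250.1, 139.5, 320.6, 213.8] 3905 (np.float64(283.7), np.float64(178.2))
top mug 0.9 [104.0, 220.8, 151.8, 270.1] 1548 (np.float64(123.6), np.float64(239.8))
top mug 0.49 [199.8, 85.8, 280.9, 114.4] 484 (np.float64(254.7), np.float64(102.9))
top tape_roll 0.67 [95.9, 158.7, 141.6, 199.3] 1049 (np.float64(117.3), np.float64(179.0))
top other_jar 0.95 [362.0, 152.6, 426.6, 215.6] 3128 (np.float64(392.9), np.float64(180.5))
0.85
```

View pics/top_z.png

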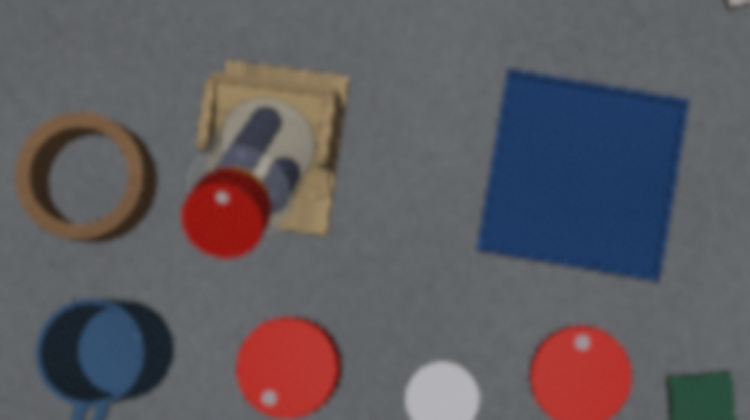

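View pics/side_z.png

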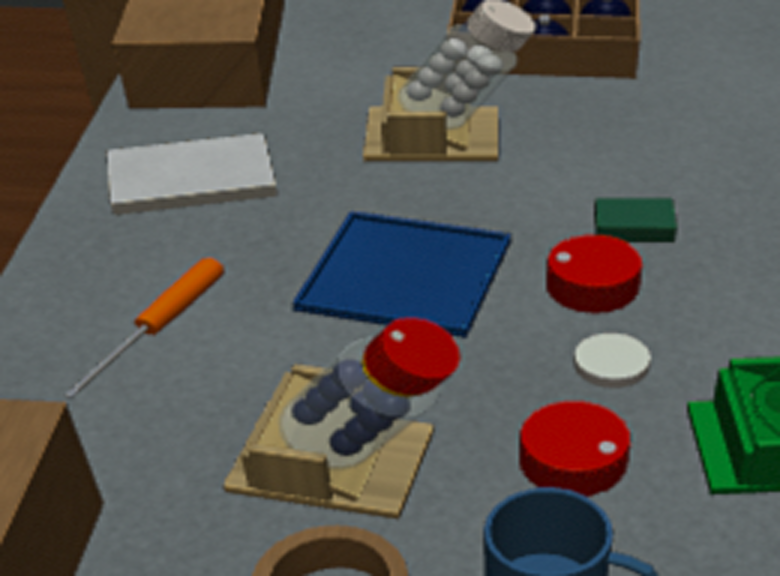

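```bash
cat > fit.py <<'E'
from h import *
import pickle
from scipy.optimize import least_squares,minimize
D=pickle.load(open('D.pkl','rb'))
th=np.linspace(0,2*np.pi,60)
def lidpts(P,Rm,r=.0285,h=.03):
    c=np.c_[r*np.cos(th),r*np.sin(th)]
    return P+np.r_[np.c_[c,0*th],np.c_[c,0*th+h]]@Rm.T
def cen(c,pts):
    h=cv2.convexHull(proj(c,pts).astype(np.float32)); m=cv2.moments(h); x,y,=m['m10']/m['m00'],m['m01']/m['m00']; b=h[:,0]
    return np.r_[x,y,b.min(0),b.max(0)]
def jarpose(x,y,yaw):
    Rz=R.from_euler('z',yaw).as_matrix(); T=R.from_euler('y',-30,degrees=True).as_matrix()
    return np.array([x,y,0]),Rz,Rz@T
def meas(n,i):
    m=D[n][2]['lid'][i]; ys,xs=np.where(m['pixels']); return np.r_[xs.mean()+.0,ys.mean()+.0,m['extent']]
ML={'side':meas('side',1),'top':meas('top',2)}
hx,hy=.065,.05
def res(p,full=False):
    o,Rz,A=jarpose(*p); lid=o+A@[0,0,.118]+[0,0,.045]
    r=[]
    for n in ML:
        d=cen(D[n][0],lidpts(lid,A))-ML[n]; d[2:]*=.4; r+=list(d)
    C=lambda a,b,z=0:o+Rz@[a*hx,b*hy,z]
    for n,P,uv in [('side',C(1,1),(176,304.2)),('side',C(-1,1),(233.3,313.8)),('side',C(-1,-1,.006),(244.3,277.1)),('top',C(-1,-1,.008),(199,198.3))]:
        r+=list(.7*(proj(D[n][0],P)[0]-uv))
    return np.array(r)
if __name__=='__main__':
    for y0 in (-.3,0,.3):
        s=least_squares(res,[.5,.25,y0],loss='soft_l1'); print(s.x,s.cost)
    print(res(s.x).round(1))
    o,Rz,A=jarpose(*s.x); print('lid',o+A@[0,0,.118]+[0,0,.045],'axis',A[:,2])
    # free lid fit
    def r2(q):
        A=jarpose(0,0,s.x[2])[2]; return np.concatenate([(cen(D[n][0],lidpts(q,A))-ML[n])*np.r_[1,1,.4,.4,.4,.4] for n in ML])
    f=least_squares(r2,o+A@[0,0,.118]+[0,0,.045]); print('free',f.x,f.cost,r2(f.x).round(1))
    # tray
    for n in ('side','top'):
        m=D[n][2]['tray'][0]['pixels'].astype(np.uint8); c=max(cv2.findContours(m,0,1)[0],key=cv2.contourArea)
        q=cv2.approxPolyDP(cv2.convexHull(c),6,True)[:,0]; W=np.array([ray(D[n][0],u,.014 )[:2] for u in q]); print(n,q.tolist(),W.round(3).tolist(),W.mean(0))
    for n in ('side','top'):
        im=D[n][1][:,:,::-1].copy()
        for u in proj(D[n][0],np.r_[lidpts(o+A@[0,0,.118]+[0,0,.045],A),[o+Rz@[a*hx,b*hy,0] for a in(-1,1) for b in (-1,1)]]):
            cv2.circle(im,tuple((u*8).round().astype(int)),4,(0,255,0),-1,cv2.LINE_AA,3)
        cv2.imwrite(f'pics/fit_{n}.png',cv2.resize(im[120:330,80:340],None,fx=2.8,fy=2.8,interpolation=cv2.INTER_CUBIC))
E
python3 fit.py
```

```text
[ 0.62574324  0.23958989 -0.21588222] 6.241776127657946
[ 0.62630959  0.25185855 -0.01909146] 12.220895017355629
[ 0.62634883  0.24627455 -0.10701681] 6.030629778773492
[ 0.9 -0.2  0.9 -0.6  0.5 -0.4  1.  -0.3 -0.2  0.2 -0.4 -1.5 -0.6  2.2
  0.9  2.1  0.   0.3 -0.1 -0.8]
lid [0.56768636 0.25257649 0.147191  ] axis [-0.49713958  0.05340633  0.8660254 ]
free [0.56808417 0.25344037 0.14668559] 2.5427607699598695 [ 0.7  0.3  0.8 -0.4  0.4 -0.2  0.6 -0.5 -0.4  0.1 -0.6 -1.6]
side [[217, 188], [269, 198], [255, 239], [198, 227]] [[0.659, -0.087], [0.517, -0.057], [0.542, 0.092], [0.685, 0.062]] [0.60075967 0.00227849]
top [[259, 143], [319, 154], [309, 213], [249, 203]] [[0.685, 0.056], [0.656, -0.088], [0.514, -0.061], [0.54, 0.083]] [ 0.59886259 -0.00251642]
```

```bash
sed -i "s/,loss='soft_l1')/,loss='soft_l1',diff_step=1e-3)/; s/+\[0,0,.045\]); print('free'/+[0,0,.045],diff_step=1e-3); print('free'/" fit.py; python3 fit.py; python3 - <<'E'
from fit import *
for t in 'top','side':
    print(t)
    r=D[t][2]['jar']
E
```

```text
[ 0.62638893  0.24273447 -0.16102521] 4.110881511706208
[ 0.62638857  0.24273259 -0.16106327] 4.110883567942461
[ 0.62638869  0.24273312 -0.16105055] 4.110879606249084
[ 0.7 -0.2  0.8 -0.6  0.4 -0.4  1.  -0.6 -0.3  0.1 -0.4 -1.6 -0.8  0.2
 -0.1  1.9  0.7  0.5 -0.2 -0.1]
lid [0.56815219 0.25219408 0.147191  ] axis [-0.49352968  0.08017762  0.8660254 ]
free [0.56812169 0.25341803 0.14712045] 2.4944388112433025 [ 0.6  0.3  0.7 -0.4  0.3 -0.2  0.4 -0.5 -0.5  0.1 -0.6 -1.6]
side [[217, 188], [269, 198], [255, 239], [198, 227]] [[0.659, -0.087], [0.517, -0.057], [0.542, 0.092], [0.685, 0.062]] [0.60075967 0.00227849]
top [[259, 143], [319, 154], [309, 213], [249, 203]] [[0.685, 0.056], [0.656, -0.088], [0.514, -0.061], [0.54, 0.083]] [ 0.59886259 -0.00251642]
top
side
```

View pics/fit_side.png

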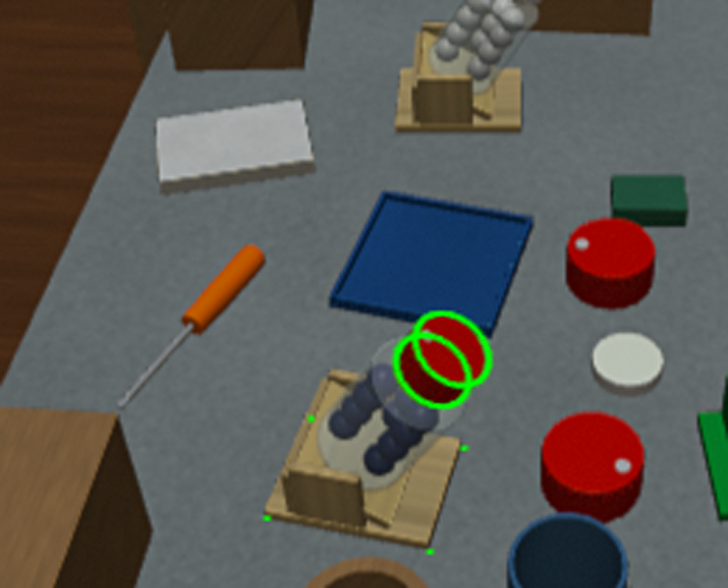

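View pics/fit_top.png

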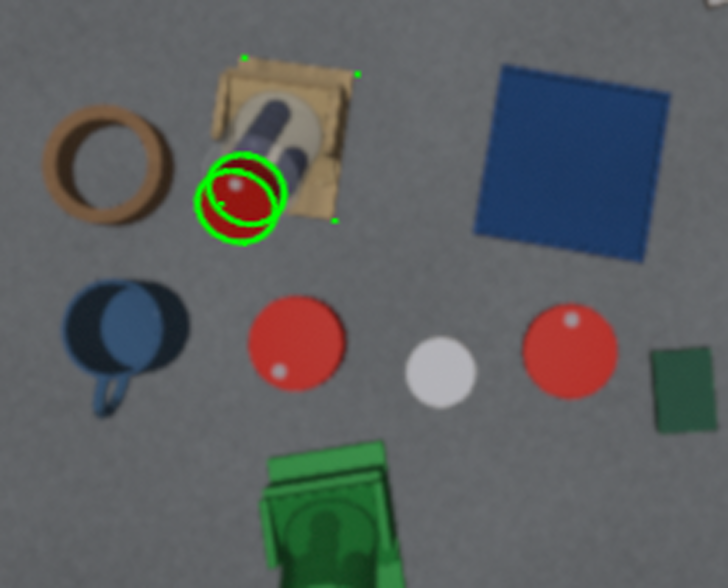

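```bash
cat >> h.py <<'E'
LID=np.array([.5681,.2528,.1471]); AX=np.array([-.4935,.0802,.866]); AX/=np.linalg.norm(AX)
def rows(o,tp,Rt,n=None,rmax=10.5,pmax=.06):
    """plan rows from obs to target pos & matrix; body-frame deltas"""
    p=o['tool_pos']; R0=R.from_rotvec(o['tool_rot']); Rt=R.from_matrix(Rt)
    rv=(R0.inv()*Rt).as_rotvec(); d=np.linalg.norm(tp-p)
    k=max(int(np.ceil(np.degrees(np.abs(rv).max())/rmax)),int(np.ceil(d/pmax)),1)
    if n: k=n
    out=[]
    for i in range(k):
        Ri=R0*R.from_rotvec(rv*i/k); out.append(Ri.inv().apply((tp-p)/k))
    print('rows',k,'dr each',np.degrees(rv/k).round(2).tolist())
    print('dp',[[round(float(v),3) for v in x] for x in out])
def Rdown(o,ydir,spin=0):
    R0=R.from_rotvec(o['tool_rot']); y=R0.as_matrix()[:,1]; ax=np.cross(y,ydir); s=np.linalg.norm(ax); a=np.arctan2(s,y@ydir)
    Rm=R.from_rotvec(ax/(s+1e-12)*a)*R0*R.from_euler('y',spin,degrees=True); return Rm.as_matrix()
E
python3 - <<'E'
from station import ctrl
from h import *
o=ctrl.get_obs(); print(R.from_rotvec(o['tool_rot']).as_matrix().round(3))
rows(o,LID+AX*(.016+.12),Rdown(o,-AX))
print(LID+AX*.136)
E
```

```text
[[ 0.961  0.     0.277]
 [-0.277  0.     0.961]
 [ 0.    -1.     0.   ]]
rows 8 dr each [0.45, -0.0, -3.72]
dp [[0.051, -0.002, -0.029], [0.051, 0.001, -0.029], [0.051, 0.004, -0.029], [0.051, 0.007, -0.029], [0.05, 0.01, -0.029], [0.049, 0.013, -0.029], [0.048, 0.016, -0.029], [0.047, 0.019, -0.03]]
[0.50098166 0.26370758 0.26488011]
```

{"method": "servo_tool", "body": {
  "delta_pos": [
    [0.051, -0.004, -0.029],
    [0.051, 0.001, -0.029],
    [0.051, 0.004, -0.029],
    [0.051, 0.007, -0.029],
    [0.05, 0.01, -0.029]
  ],
  "dr": [
    [0.45, 0, -3.7],
    [0.45, 0, -3.7],
    [0.45, 0, -3.7],
    [0.45, 0, -3.7],
    [0.45, 0, -3.7]
  ],
  "grip": [1, 1, 1, 1, 1]
}}

```text
t: 1.48
tool_pos: [0.3831, 0.3875, 0.2599]
tool_rot: [-1.549, -0.052, -0.478]
contact_force: [-0.2, 0.0, -0.2]
opening: 0.0858
```

```bash
python3 - <<'E'
from station import ctrl
from h import *
o=ctrl.get_obs(); print(o['t'],o['q'].round(3),o['tool_pos'])
rows(o,LID+AX*(.016+.12),Rdown(o,-AX))
E
```

```text
1.475 [ 0.784 -0.257  1.901 -0.279  1.304 -0.464] [0.38314364 0.38749571 0.25992476]
rows 3 dr each [0.35, 0.0, -3.56]
dp [[0.047, 0.013, -0.029], [0.046, 0.016, -0.029], [0.045, 0.019, -0.03]]
```

{"method": "servo_tool", "body": {
  "delta_pos": [
    [0.047, 0.013, -0.029],
    [0.046, 0.016, -0.029],
    [0.045, 0.019, -0.03],
    [0, 0, 0],
    [0, 0, 0]
  ],
  "dr": [
    [0.35, 0, -3.6],
    [0.35, 0, -3.6],
    [0.35, 0, -3.6],
    [0, 10.6, 0],
    [0, 10.6, 0]
  ],
  "grip": [1, 1, 1, 1, 1]
}}

```text
t: 2.1
tool_pos: [0.5057, 0.2559, 0.2668]
tool_rot: [-1.384, 0.08, -0.909]
contact_force: [-0.5, -0.1, 0.3]
opening: 0.0855
```

```bash
python3 - <<'E'
from station import ctrl
from h import *
o=ctrl.get_obs(); print(o['t'],o['q'].round(3),o['tool_pos'])
rows(o,LID+AX*(.016+.12),Rdown(o,-AX))
E
```

```text
2.1 [ 0.481 -0.338  1.99  -0.357  1.076 -0.328] [0.50571619 0.25588815 0.26682769]
rows 1 dr each [-0.18, 0.0, 0.62]
dp [[-0.009, -0.001, 0.003]]
```

{"method": "servo_tool", "body": {
  "delta_pos": [
    [-0.009, -0.001, 0.003],
    [0, 0, 0],
    [0, 0, 0],
    [0, 0, 0],
    [0, 0, 0]
  ],
  "dr": [
    [0, 10.6, 0.6],
    [0, 10.6, 0],
    [0, 10.6, 0],
    [0, 10.6, 0],
    [0, 10.6, 0]
  ],
  "grip": [1, 1, 1, 1, 1]
}}

```text
t: 2.72
tool_pos: [0.5006, 0.2631, 0.2647]
tool_rot: [-0.858, 0.793, -1.479]
contact_force: [-0.3, -1.0, 0.8]
opening: 0.0857
```

{"method": "servo_tool", "body": {
  "delta_pos": [
    [0, 0, 0],
    [0, 0, 0],
    [0, 0, 0],
    [0, 0, 0],
    [0, 0, 0]
  ],
  "dr": [
    [0, 10.6, 0],
    [0, 10.6, 0],
    [0, 10.6, 0],
    [0, 10.6, 0],
    [0, 10.6, 0]
  ],
  "grip": [1, 1, 1, 1, 1]
}}

```text
t: 3.35
tool_pos: [0.5002, 0.2631, 0.2652]
tool_rot: [-0.107, 1.46, -1.879]
contact_force: [-0.3, -0.3, 0.2]
opening: 0.0854
```

{"method": "servo_tool", "body": {
  "delta_pos": [
    [0, 0, 0],
    [0, 0, 0],
    [0, 0, 0],
    [0, 0, 0]
  ],
  "dr": [
    [0, 10.6, 0],
    [0, 10.6, 0],
    [0, 10.6, 0],
    [0, 0, 0]
  ],
  "grip": [1, 1, 1, 1]
}}

```text
t: 3.85
tool_pos: [0.4999, 0.263, 0.2655]
tool_rot: [0.455, 1.818, -2.001]
contact_force: [-0.7, 0.1, 0.4]
opening: 0.0852
```

```bash
python3 - <<'E'
from station import ctrl
from h import *
from fit import lidpts,jarpose
o=ctrl.get_obs(); print(o['t'],o['q'].round(3),o['tool_pos'])
rows(o,LID+AX*(.016+.12),Rdown(o,-AX))
rows(o,LID+AX*(.016+.03),Rdown(o,-AX))
c=ctrl.camera_params('wrist'); im=ctrl.get_image('wrist')[:,:,::-1].copy(); A=jarpose(0,0,-.161)[2]
for u in proj(c,lidpts(LID,A)): cv2.circle(im,tuple(int(v) for v in u),1,(0,255,0),-1)
m=ctrl.masks_of('wrist','lid')
for r in m: print(r['score'],r['extent'])
cv2.imwrite('pics/w1.png',im)
E
```

```text
3.85 [ 0.495 -0.338  1.99  -0.35   1.083  2.114] [0.49990507 0.2630149  0.26554892]
rows 1 dr each [0.2, -0.0, -0.14]
dp [[-0.001, 0.001, -0.001]]
rows 2 dr each [0.1, -0.0, -0.07]
dp [[-0.0, 0.046, -0.0], [-0.0, 0.046, -0.0]]
0.85 [218.8, 147.0, 295.4, 224.4]
0.66 [421.3, 284.5, 479.8, 313.6]
0.61 [221.6, 273.5, 295.9, 345.6]
```

View pics/w1.png

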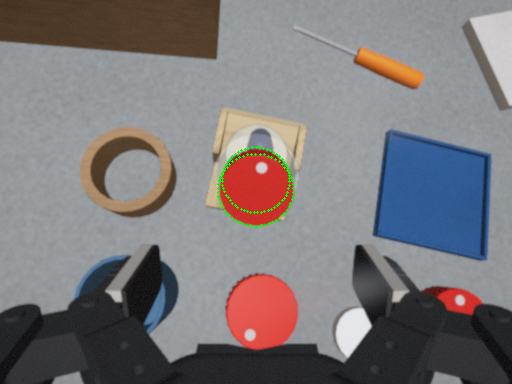

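{"method": "servo_tool", "body": {
  "delta_pos": [
    [0, 0.046, 0],
    [0, 0.046, 0],
    [0, 0, 0]
  ],
  "dr": [
    [0.2, 0, -0.1],
    [0, 0, 0],
    [0, 0, 0]
  ],
  "grip": [1, 1, 1]
}}

```text
t: 4.32
tool_pos: [0.5473, 0.2565, 0.1863]
tool_rot: [0.449, 1.811, -2.001]
contact_force: [-0.6, -0.5, -1.2]
opening: 0.0856
```

```bash
python3 - <<'E'
from station import ctrl
from h import *
from fit import lidpts,jarpose
o=ctrl.get_obs(); print(o['t'],o['q'].round(3),o['tool_pos'])
rows(o,LID+AX*(.016),Rdown(o,-AX))
c=ctrl.camera_params('wrist'); im=ctrl.get_image('wrist')[:,:,::-1].copy(); A=jarpose(0,0,-.161)[2]
for u in proj(c,lidpts(LID,A)): cv2.circle(im,tuple(int(v) for v in u),1,(0,255,0),-1)
cv2.imwrite('pics/w2.png',im)
E
```

```text
4.325 [ 0.439 -0.175  1.993 -0.366  0.908  2.116] [0.54731313 0.25651688 0.18631382]
rows 1 dr each [0.11, 0.0, -0.24]
dp [[0.001, 0.029, 0.0]]
```

View pics/w2.png

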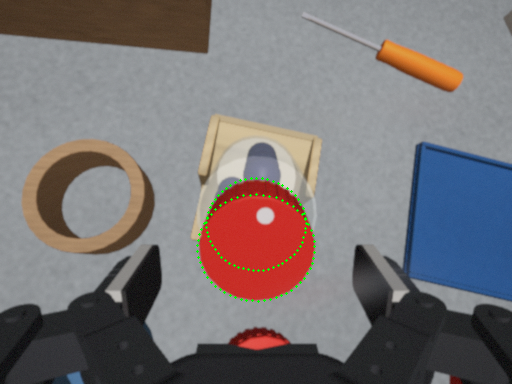

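{"method": "servo_tool", "body": {
  "delta_pos": [
    [0.001, 0.029, 0],
    [0, 0, 0],
    [0, 0, 0]
  ],
  "dr": [
    [0.1, 0, -0.2],
    [0, 0, 0],
    [0, 0, 0]
  ],
  "grip": [1, 1, 0.7],
  "grip_force": 60
}}

```text
t: 4.75
tool_pos: [0.5638, 0.2572, 0.1709]
tool_rot: [0.456, 1.808, -1.99]
contact_force: [-0.3, -0.2, 0.9]
opening: 0.0699
```

```bash
python3 - <<'E'
from station import ctrl
from h import *
o=ctrl.get_obs(); print(o['t'],o['q'].round(3),o['tool_pos'],o['contact_force'],o['opening'])
rows(o,LID+AX*(.016),Rdown(o,-AX))
cv2.imwrite('pics/w3.png',ctrl.get_image('wrist')[:,:,::-1])
im=ctrl.get_image('side')[:,:,::-1]; cv2.imwrite('pics/s3.png',cv2.resize(im[150:330,130:330],None,fx=3,fy=3))
E
```

```text
4.75 [ 0.427 -0.126  1.979 -0.374  0.86   2.12 ] [0.56377957 0.25719418 0.17094197] [-0.25320053 -0.23883162  0.93768244] 0.06986183599051046
rows 1 dr each [0.31, -0.0, -0.83]
dp [[0.008, 0.007, 0.002]]
```

View pics/s3.png

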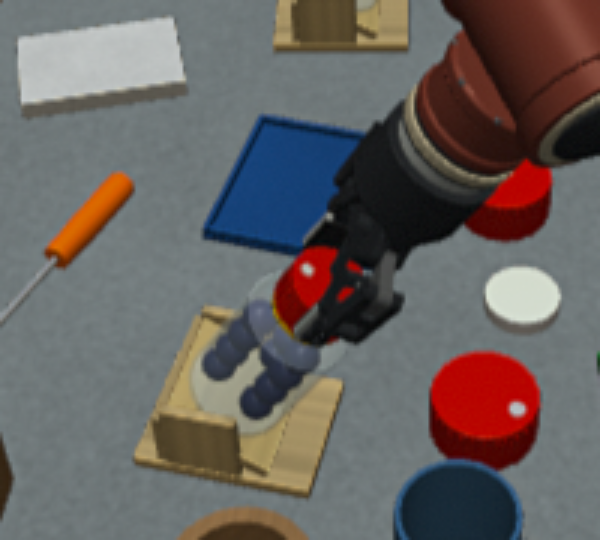

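View pics/w3.png

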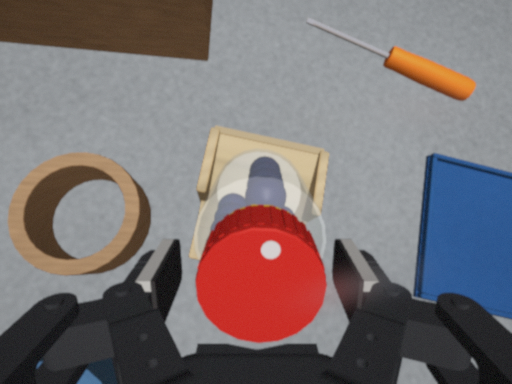

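{"method": "servo_tool", "body": {
  "delta_pos": [
    [0.004, 0.0, 0.001]
  ],
  "dr": [
    [0.3, 0, -0.8]
  ],
  "grip": [0.85]
}}

```text
t: 4.97
tool_pos: [0.56, 0.256, 0.1697]
tool_rot: [0.446, 1.811, -2.005]
contact_force: [-0.5, -0.1, 0.2]
opening: 0.0723
```

```bash
python3 - <<'E'
from station import ctrl
from h import *
o=ctrl.get_obs(); print(o['t'],o['q'].round(3),o['dq'].round(3),o['tool_pos'],o['contact_force'],o['opening'],o['effort'].round(1))
rows(o,LID+AX*(.016),Rdown(o,-AX))
E
```

```text
4.975 [ 0.428 -0.127  1.98  -0.37   0.876  2.119] [ 0.013 -0.013 -0.008  0.025  0.128 -0.013] [0.55998475 0.25598434 0.16965749] [-0.54307763 -0.06042153  0.2424083 ] 0.07234458028039312 [ -0.1 -30.3 -36.   -0.9  -1.3   0. ]
rows 1 dr each [0.01, -0.0, -0.04]
dp [[0.004, 0.008, 0.001]]
```

{"method": "servo_tool", "body": {
  "delta_pos": [
    [0.004, 0.0, 0.001],
    [0, 0.003, 0]
  ],
  "dr": [
    [0, 0, 0],
    [0, 0, 0]
  ],
  "grip": [1, 1]
}}

```text
t: 5.22
tool_pos: [0.5578, 0.2547, 0.1662]
tool_rot: [0.447, 1.811, -2.003]
contact_force: [-0.5, -0.8, 0.6]
opening: 0.0853
```

```bash
python3 - <<'E'
from station import ctrl
from h import *
o=ctrl.get_obs(); print(o['t'],o['q'].round(3),o['dq'].round(3),o['tool_pos'],o['contact_force'],o['opening'],o['effort'].round(1))
rows(o,LID+AX*(.016),Rdown(o,-AX))
E
```

```text
5.225 [ 0.427 -0.13   1.989 -0.372  0.868  2.121] [-0.014  0.049 -0.01  -0.008 -0.046  0.006] [0.55782094 0.25469314 0.16616249] [-0.529054   -0.83769267  0.56820168] 0.08534754877670027 [  0.1 -30.6 -35.9  -0.8  -1.1  -0. ]
rows 1 dr each [0.05, -0.0, -0.12]
dp [[0.001, 0.006, 0.0]]
```

{"method": "servo_tool", "body": {
  "delta_pos": [
    [0.001, 0.003, 0.0]
  ],
  "dr": [
    [0, 0, -0.1]
  ],
  "grip": [1]
}}

```text
t: 5.35
tool_pos: [0.5584, 0.2544, 0.163]
tool_rot: [0.446, 1.812, -2.004]
contact_force: [0.5, 0.2, 0.6]
opening: 0.0857
```

{"method": "servo_tool", "body": {
  "delta_pos": [
    [0, 0.003, 0.0]
  ],
  "dr": [
    [0, 0, 0]
  ],
  "grip": [1]
}}

```text
t: 5.48
tool_pos: [0.5599, 0.254, 0.1599]
tool_rot: [0.446, 1.812, -2.005]
contact_force: [-0.4, -0.5, 0.7]
opening: 0.0853
```

```bash
python3 - <<'E'
from station import ctrl
from h import *
o=ctrl.get_obs(); print(o['t'],o['q'].round(3),o['dq'].round(3),o['tool_pos'],o['contact_force'],o['opening'],o['effort'].round(1))
rows(o,LID+AX*(.016),Rdown(o,-AX))
cv2.imwrite('pics/w4.png',ctrl.get_image('wrist')[:,:,::-1])
im=ctrl.get_image('side')[:,:,::-1]; cv2.imwrite('pics/s4.png',cv2.resize(im[150:330,130:330],None,fx=3,fy=3))
E
```

```text
5.475 [ 0.424 -0.118  1.989 -0.373  0.858  2.122] [-0.015  0.052 -0.006 -0.008 -0.048  0.005] [0.55991785 0.25400683 0.15990673] [-0.36276945 -0.53524273  0.70751257] 0.08532672519236884 [  0.1 -30.9 -35.7  -0.8  -1.1  -0. ]
rows 1 dr each [0.05, -0.0, 0.0]
dp [[-0.001, -0.001, 0.0]]
```

View pics/w4.png

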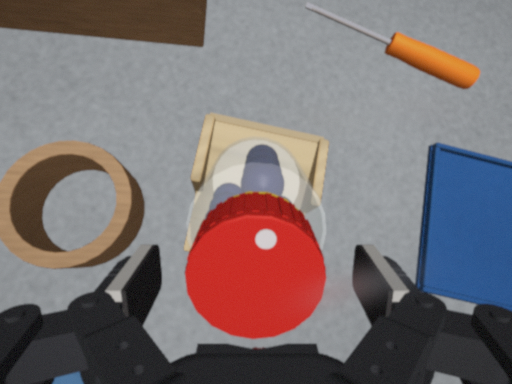

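View pics/s4.png

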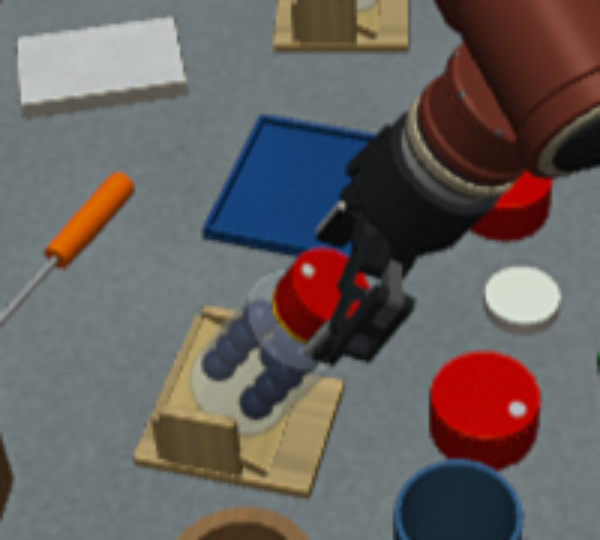

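{"method": "servo_tool", "body": {
  "delta_pos": [
    [-0.001, 0, 0.0],
    [0, 0, 0]
  ],
  "dr": [
    [0, 0, 0],
    [0, 0, 0]
  ],
  "grip": [0.75, 0.7],
  "grip_force": 20
}}

```text
t: 5.82
tool_pos: [0.5609, 0.2539, 0.16]
tool_rot: [0.445, 1.812, -2.006]
contact_force: [0.2, 0.4, -0.1]
opening: 0.0601
```

```bash
python3 - <<'E'
from station import ctrl
from h import *
o=ctrl.get_obs(); print(o['t'],o['q'].round(3),o['dq'].round(3),o['tool_pos'],o['contact_force'],o['opening'],o['effort'].round(1))
rows(o,LID+AX*(.016),Rdown(o,-AX))
cv2.imwrite('pics/w5.png',ctrl.get_image('wrist')[:,:,::-1])
E
```

```text
5.825 [ 0.423 -0.116  1.987 -0.372  0.858  2.121] [-0.001 -0.     0.002  0.001  0.     0.001] [0.56085512 0.25392616 0.15998549] [ 0.22936998  0.39656041 -0.07180393] 0.06005664006297857 [ -0.  -30.5 -35.6  -0.8  -1.1  -0. ]
rows 1 dr each [0.02, -0.0, 0.05]
dp [[0.0, -0.001, -0.0]]
```

View pics/w5.png

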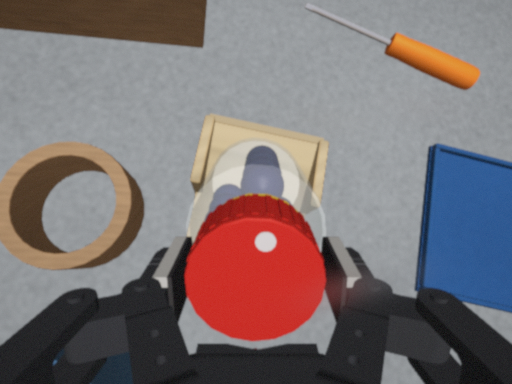

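{"method": "servo_tool", "body": {
  "delta_pos": [
    [0, 0, 0],
    [0, 0, 0]
  ],
  "dr": [
    [0, 0, 0],
    [0, 0, 0]
  ],
  "grip": [0, 0],
  "grip_force": 60
}}

```text
t: 6.12
tool_pos: [0.5606, 0.254, 0.1605]
tool_rot: [0.445, 1.813, -2.006]
contact_force: [-1.8, 0.8, 0.7]
opening: 0.0556
```

```bash
python3 - <<'E'
from station import ctrl
from h import *
o=ctrl.get_obs(); print(o['t'],o['q'].round(3),o['tool_pos'],o['contact_force'],o['wrist_torque'],o['opening'])
rows(o,LID+AX*(.016),Rdown(o,-AX))
E
```

```text
6.125 [ 0.424 -0.117  1.986 -0.372  0.86   2.121] [0.5605708  0.2540171  0.16053816] [-1.76315759  0.84813947  0.65125551] [-0.01690074  0.36702728 -0.03623852] 0.05563925809786861
rows 1 dr each [0.02, 0.0, 0.08]
dp [[0.0, -0.001, -0.0]]
```

{"method": "servo_tool", "body": {
  "delta_pos": [
    [0, -0.0003, 0],
    [0, -0.0004, 0],
    [0, -0.0004, 0]
  ],
  "dr": [
    [0, -6, 0],
    [0, -9, 0],
    [0, -9, 0]
  ],
  "grip": [0, 0, 0]
}}

```text
t: 6.5
tool_pos: [0.5605, 0.2541, 0.1616]
tool_rot: [0.008, 1.543, -1.918]
contact_force: [-1.3, -0.3, 1.4]
opening: 0.0553
```

```bash
cat >>h.py <<'E'
def stat():
    from station import ctrl
    o=ctrl.get_obs(); print(o['t'],o['q'].round(3),o['tool_pos'].round(4),o['contact_force'].round(1),o['wrist_torque'].round(2),o['opening'])
    Rm=R.from_rotvec(o['tool_rot']).as_matrix(); d=o['tool_pos']-LID; h=d@AX; print('along axis',h.round(4),'off',(Rm.T@(d-h*AX)).round(4),'tilt',np.degrees(np.arccos(-Rm[:,1]@AX)))
    return o
E
python3 - <<'E'
from h import *
stat()
E
```

```text
6.5 [ 0.424 -0.119  1.987 -0.371  0.86   1.69 ] [0.5605 0.2541 0.1616] [-1.3 -0.3  1.4] [ 0.15  0.33 -0.27] 0.0553263072587345
along axis 0.0164 off [-0.0005 -0.      0.0003] tilt 0.059904407827580844
```

{"method": "servo_tool", "body": {
  "delta_pos": [
    [0, -0.0004, 0],
    [0, -0.0004, 0],
    [0, -0.0004, 0],
    [0, -0.0004, 0],
    [0, -0.0004, 0]
  ],
  "dr": [
    [0, -10, 0],
    [0, -10, 0],
    [0, -10, 0],
    [0, -10, 0],
    [0, -10, 0]
  ],
  "grip": [0, 0, 0, 0, 0]
}}

```text
t: 7.12
tool_pos: [0.5595, 0.2547, 0.1635]
tool_rot: [-0.745, 0.916, -1.563]
contact_force: [-2.4, 0.1, 0.6]
opening: 0.0555
```

```bash
python3 - <<'E'
from h import *
stat()
from station import ctrl
cv2.imwrite('pics/w6.png',ctrl.get_image('wrist')[:,:,::-1])
E
```

```text
7.125 [ 0.425 -0.124  1.987 -0.369  0.863  0.791] [0.5595 0.2547 0.1635] [-2.4  0.1  0.6] [ 0.14  0.34 -0.27] 0.055544605298923064
along axis 0.0186 off [-0.0005  0.      0.0006] tilt 0.17424354530587396
```

View pics/w6.png

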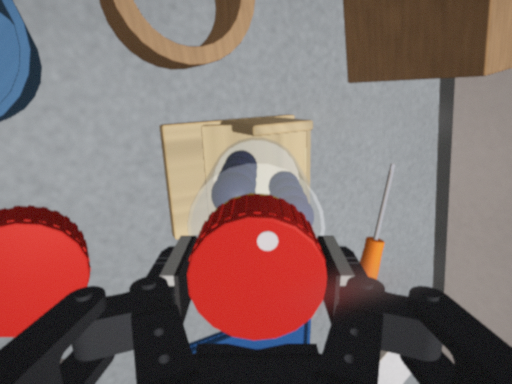

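{"method": "servo_tool", "body": {
  "delta_pos": [
    [0, -0.0004, 0],
    [0, -0.0004, 0],
    [0, -0.0004, 0],
    [0, -0.0004, 0],
    [0, -0.0004, 0]
  ],
  "dr": [
    [0, -10, 0],
    [0, -10, 0],
    [0, -10, 0],
    [0, -10, 0],
    [0, -10, 0]
  ],
  "grip": [0, 0, 0, 0, 0]
}}

```text
t: 7.8
tool_pos: [0.5583, 0.2552, 0.1653]
tool_rot: [-1.283, 0.251, -1.042]
contact_force: [-1.4, -0.4, 0.8]
opening: 0.0554
```

{"method": "servo_tool", "body": {
  "delta_pos": [
    [0, -0.0004, 0],
    [0, -0.0004, 0],
    [0, -0.0004, 0],
    [0, -0.0004, 0],
    [0, -0.0004, 0]
  ],
  "dr": [
    [0, -10, 0],
    [0, -10, 0],
    [0, -10, 0],
    [0, -10, 0],
    [0, -10, 0]
  ],
  "grip": [0, 0, 0, 0, 0]
}}

```text
t: 8.43
tool_pos: [0.5567, 0.2554, 0.167]
tool_rot: [-1.615, -0.422, -0.394]
contact_force: [-3.0, -0.5, 1.3]
opening: 0.0554
```

```bash
python3 - <<'E'
from h import *
stat()
from station import ctrl
cv2.imwrite('pics/w7.png',ctrl.get_image('wrist')[:,:,::-1])
E
```

```text
8.425 [ 0.427 -0.133  1.989 -0.364  0.871 -0.985] [0.5567 0.2554 0.167 ] [-3.  -0.5  1.3] [ 0.1   0.39 -0.26] 0.055394895025409736
along axis 0.023 off [-0.      0.      0.0008] tilt 0.3244452394008742
```

View pics/w7.png

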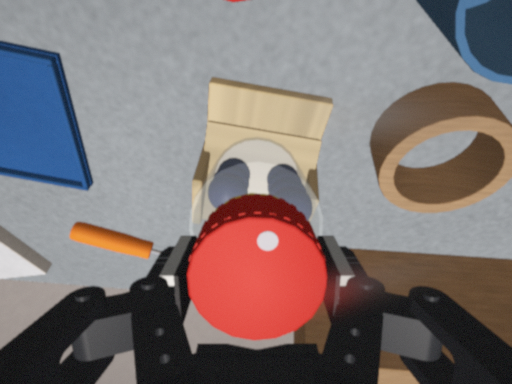

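{"method": "servo_tool", "body": {
  "delta_pos": [
    [0, -0.0004, 0],
    [0, -0.0004, 0],
    [0, -0.0004, 0],
    [0, -0.0002, 0]
  ],
  "dr": [
    [0, -10, 0],
    [0, -10, 0],
    [0, -10, 0],
    [0, 0, 0]
  ],
  "grip": [0, 0, 0, 0]
}}

```text
t: 8.98
tool_pos: [0.5558, 0.2554, 0.1681]
tool_rot: [-1.71, -0.814, 0.039]
contact_force: [-0.7, -0.1, 0.4]
opening: 0.0553
```

```bash
python3 - <<'E'
from h import *
o=stat()
E
```

```text
8.975 [ 0.427 -0.136  1.99  -0.363  0.874 -1.509] [0.5558 0.2554 0.1681] [-0.7 -0.1  0.4] [ 0.07  0.29 -0.03] 0.055339381429057595
along axis 0.0245 off [0.0002 0.     0.0007] tilt 0.3391747950403995
```

{"method": "servo_tool", "body": {
  "delta_pos": [
    [0, -0.005, 0],
    [0, -0.008, 0],
    [0, -0.01, 0]
  ],
  "dr": [
    [0, 0, 0],
    [0, 0, 0],
    [0, 0, 0]
  ],
  "grip": [0, 0, 0]
}}

```text
t: 9.35
tool_pos: [0.5437, 0.2569, 0.1879]
tool_rot: [-1.71, -0.807, 0.034]
contact_force: [-0.1, -0.2, -0.3]
opening: 0.0555
```

```bash
python3 - <<'E'
from h import *
o=stat()
from station import ctrl
cv2.imwrite('pics/w8.png',ctrl.get_image('wrist')[:,:,::-1])
im=ctrl.get_image('side')[:,:,::-1]; cv2.imwrite('pics/s8.png',cv2.resize(im[150:330,130:330],None,fx=3,fy=3))
E
```

```text
9.35 [ 0.441 -0.182  1.995 -0.357  0.918 -1.505] [0.5437 0.2569 0.1879] [-0.1 -0.2 -0.3] [ 0.01  0.26 -0.06] 0.055533691493945256
along axis 0.0477 off [-0.0007  0.      0.0008] tilt 0.33477257540763933
```

View pics/s8.png

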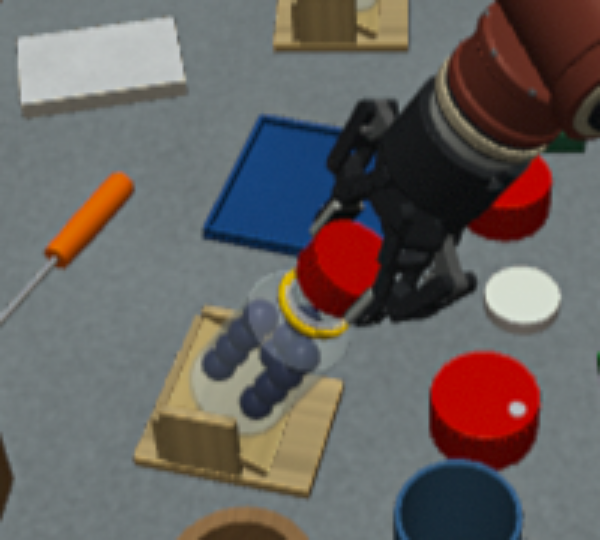

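{"method": "servo_tool", "body": {
  "delta_pos": [
    [0, -0.015, 0],
    [0, -0.02, 0],
    [0, -0.03, 0],
    [0, -0.03, 0]
  ],
  "dr": [
    [0, 0, 0],
    [0, 0, 0],
    [0, 0, 0],
    [0, 0, 0]
  ],
  "grip": [0, 0, 0, 0]
}}

```text
t: 9.95
tool_pos: [0.4945, 0.264, 0.2734]
tool_rot: [-1.71, -0.806, 0.034]
contact_force: [0.8, -1.0, -1.0]
opening: 0.0553
```

```bash
python3 - <<'E'
from h import *
o=stat()
T=np.array([.600,0,.2]); print('down:')
rows(o,T,Rdown(o,np.array([0,0,-1.])),rmax=5,pmax=.03)
E
```

```text
9.95 [ 0.501 -0.35   1.985 -0.344  1.106 -1.51 ] [0.4945 0.264  0.2734] [ 0.8 -1.  -1. ] [ 0.06  0.31 -0.05] 0.055342973554385576
along axis 0.1466 off [-0.0015  0.      0.0003] tilt 0.3607949088325319
down:
rows 10 dr each [1.88, -0.0, 2.3]
dp [[-0.009, 0.014, -0.025], [-0.008, 0.013, -0.025], [-0.008, 0.013, -0.025], [-0.007, 0.012, -0.026], [-0.007, 0.011, -0.026], [-0.006, 0.011, -0.027], [-0.006, 0.01, -0.027], [-0.005, 0.009, -0.027], [-0.005, 0.009, -0.028], [-0.005, 0.008, -0.028]]
```

{"method": "servo_tool", "body": {
  "delta_pos": [
    [-0.009, 0.014, -0.025],
    [-0.008, 0.013, -0.025],
    [-0.008, 0.013, -0.025],
    [-0.007, 0.012, -0.026],
    [-0.007, 0.011, -0.026]
  ],
  "dr": [
    [1.9, 0, 2.3],
    [1.9, 0, 2.3],
    [1.9, 0, 2.3],
    [1.9, 0, 2.3],
    [1.9, 0, 2.3]
  ],
  "grip": [0, 0, 0, 0, 0]
}}

```text
t: 10.58
tool_pos: [0.5472, 0.1329, 0.2455]
tool_rot: [-1.619, -0.623, 0.23]
contact_force: [0.0, 0.1, 0.1]
opening: 0.0555
```

{"method": "servo_tool", "body": {
  "delta_pos": [
    [-0.006, 0.011, -0.027],
    [-0.006, 0.01, -0.027],
    [-0.005, 0.009, -0.027],
    [-0.005, 0.009, -0.028],
    [-0.005, 0.008, -0.028]
  ],
  "dr": [
    [1.9, 0, 2.3],
    [1.9, 0, 2.3],
    [1.9, 0, 2.3],
    [1.9, 0, 2.3],
    [1.9, 0, 2.3]
  ],
  "grip": [0, 0, 0, 0, 0]
}}

```text
t: 11.2
tool_pos: [0.603, -0.0027, 0.2129]
tool_rot: [-1.518, -0.429, 0.42]
contact_force: [-0.4, 0.5, -1.1]
opening: 0.0555
```

```bash
python3 - <<'E'
from h import *
o=stat()
print(R.from_rotvec(o['tool_rot']).as_matrix().round(3))
T=np.array([.600,0,.07])
rows(o,T,Rdown(o,np.array([0,0,-1.])),rmax=5,pmax=.05)
from station import ctrl
im=ctrl.get_image('side')[:,:,::-1]; cv2.imwrite('pics/s9.png',cv2.resize(im[100:330,130:330],None,fx=2.6,fy=2.6))
E
```

```text
11.2 [-0.133  0.021  1.7    0.012  1.419 -2.248] [ 0.603  -0.0027  0.2129] [-0.4  0.5 -1.1] [ 0.06 -0.03  0.  ] 0.05551151825057663
along axis 0.0192 off [-0.0943 -0.0519 -0.2427] tilt 29.953538021892886
[[ 0.856  0.003 -0.516]
 [ 0.516  0.011  0.856]
 [ 0.008 -1.     0.008]]
rows 3 dr each [-0.16, -0.0, 0.16]
dp [[-0.001, 0.048, 0.001], [-0.001, 0.048, 0.001], [-0.001, 0.048, 0.001]]
```

View pics/s9.png

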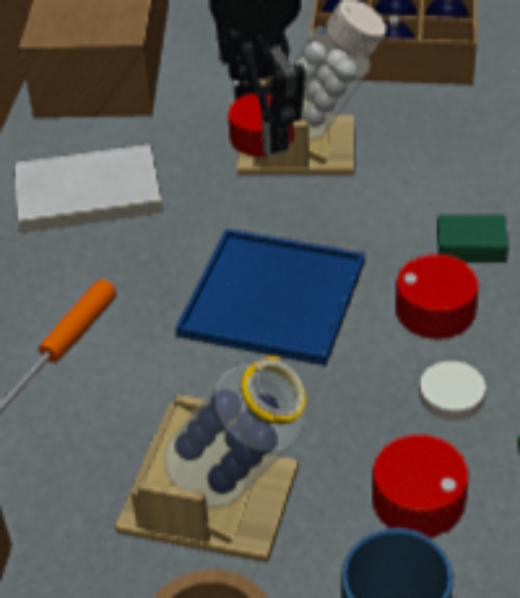

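{"method": "servo_tool", "body": {
  "delta_pos": [
    [-0.001, 0.048, 0.001],
    [-0.001, 0.048, 0.001],
    [-0.001, 0.044, 0.001],
    [0, 0, 0]
  ],
  "dr": [
    [-0.2, 0, 0.2],
    [-0.2, 0, 0.2],
    [-0.1, 0, 0.1],
    [0, 0, 0]
  ],
  "grip": [0, 0, 0, 0]
}}

```text
t: 11.75
tool_pos: [0.6028, -0.0054, 0.0729]
tool_rot: [-1.536, -0.425, 0.419]
contact_force: [-0.5, -0.5, -0.9]
opening: 0.0554
```

```bash
python3 - <<'E'
from h import *
o=stat()
T=np.array([.600,0,.028])
rows(o,T,Rdown(o,np.array([0,0,-1.])),rmax=5,pmax=.02)
from station import ctrl
im=ctrl.get_image('side')[:,:,::-1]; cv2.imwrite('pics/s10.png',cv2.resize(im[130:280,150:330],None,fx=3.5,fy=3.5))
im=ctrl.get_image('top')[:,:,::-1]; cv2.imwrite('pics/t10.png',cv2.resize(im[100:260,150:430],None,fx=2.8,fy=2.8))
E
```

```text
11.75 [-0.131  0.163  1.798 -0.005  1.175 -2.238] [ 0.6028 -0.0054  0.0729] [-0.5 -0.5 -0.9] [-0.01  0.03 -0.  ] 0.05541357456789153
along axis -0.1021 off [-0.1415 -0.0131 -0.2068] tilt 29.65405742965514
rows 3 dr each [0.13, -0.0, 0.04]
dp [[0.0, 0.015, 0.002], [0.0, 0.015, 0.002], [0.0, 0.015, 0.002]]
```

View pics/s10.png

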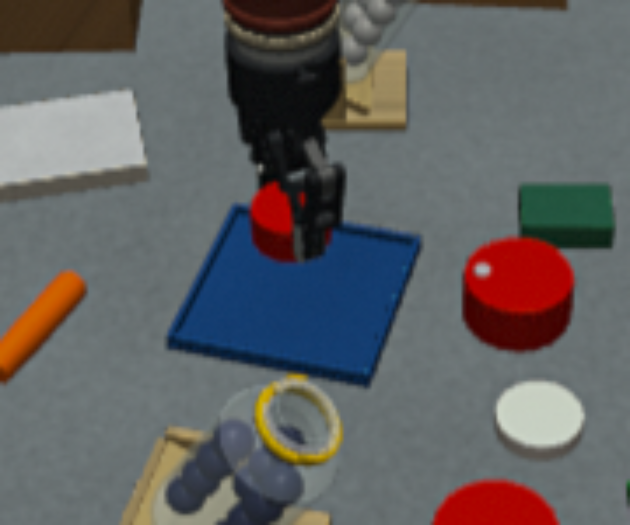

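View pics/t10.png

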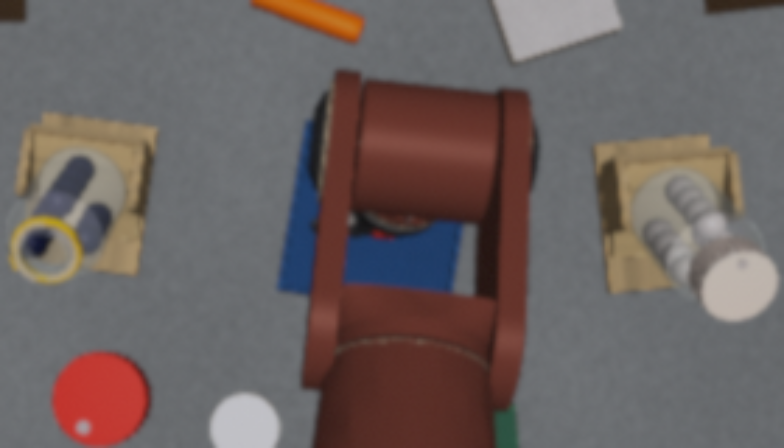

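{"method": "servo_tool", "body": {
  "delta_pos": [
    [0, 0.015, 0.002],
    [0, 0.015, 0.002],
    [0, 0.012, 0.002],
    [0, 0, 0]
  ],
  "dr": [
    [0.2, 0, 0],
    [0.1, 0, 0],
    [0.1, 0, 0],
    [0, 0, 0]
  ],
  "grip": [0, 0, 0, 0]
}}

```text
t: 12.35
tool_pos: [0.6084, -0.0009, 0.0398]
tool_rot: [-1.536, -0.438, 0.406]
contact_force: [-0.4, 0.9, -0.5]
opening: 0.0557
```

```bash
python3 - <<'E'
from h import *
o=stat()
rows(o,np.array([.600,0,.0215]),Rdown(o,np.array([0,0,-1.])),n=1)
from station import ctrl
im=ctrl.get_image('side')[:,:,::-1]; cv2.imwrite('pics/s11.png',cv2.resize(im[170:270,180:300],None,fx=5,fy=5,interpolation=cv2.INTER_CUBIC))
E
```

```text
12.35 [-1.240e-01  2.110e-01  1.806e+00  2.000e-03  1.103e+00 -2.234e+00] [ 0.6084 -0.0009  0.0398] [-0.4  0.9 -0.5] [-0.01  0.03  0.06] 0.055669787264979266
along axis -0.1331 off [-0.1463 -0.0083 -0.1957] tilt 28.78479246277016
rows 1 dr each [0.67, 0.0, 1.02]
dp [[-0.007, 0.018, 0.005]]
```

View pics/s11.png

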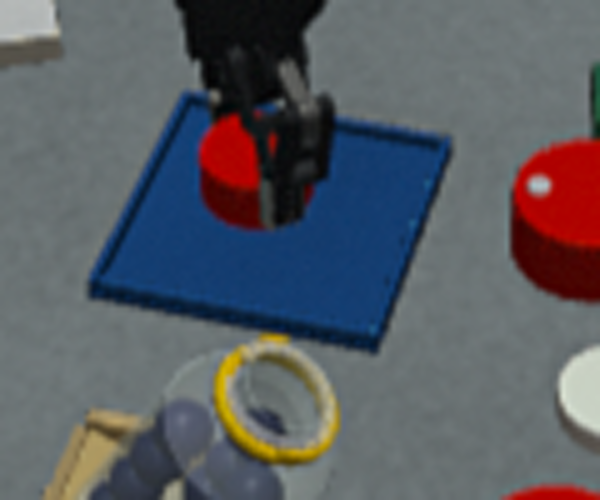

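{"method": "servo_tool", "body": {
  "delta_pos": [
    [-0.007, 0.003, 0.005],
    [0, 0, 0]
  ],
  "dr": [
    [0.7, 0, 1.0],
    [0, 0, 0]
  ],
  "grip": [0, 0]
}}

```text
t: 12.65
tool_pos: [0.6002, -0.0003, 0.0377]
tool_rot: [-1.529, -0.422, 0.421]
contact_force: [-0.0, 0.8, -0.9]
opening: 0.0554
```

```bash
python3 - <<'E'
from h import *
o=stat()
rows(o,np.array([.600,0,.0215]),Rdown(o,np.array([0,0,-1.])),n=1)
E
```

```text
12.65 [-0.125  0.209  1.813  0.     1.119 -2.234] [ 6.002e-01 -3.000e-04  3.770e-02] [-0.   0.8 -0.9] [ 0. -0.  0.] 0.055410828355874145
along axis -0.1309 off [-0.1523 -0.0041 -0.1917] tilt 29.968041737795925
rows 1 dr each [0.0, -0.0, 0.04]
dp [[-0.0, 0.016, 0.0]]
```

{"method": "servo_tool", "body": {
  "delta_pos": [
    [0, 0.006, 0],
    [0, 0.005, 0],
    [0, 0, 0]
  ],
  "dr": [
    [0, 0, 0],
    [0, 0, 0],
    [0, 0, 0]
  ],
  "grip": [0, 0, 0]
}}

```text
t: 13.02
tool_pos: [0.6005, -0.0004, 0.0263]
tool_rot: [-1.53, -0.423, 0.421]
contact_force: [-0.0, 0.4, -0.9]
opening: 0.0555
```

```bash
python3 - <<'E'
from h import *
o=stat()
rows(o,np.array([.600,0,.0215]),Rdown(o,np.array([0,0,-1.])),n=1)
from station import ctrl
im=ctrl.get_image('side')[:,:,::-1]; cv2.imwrite('pics/s12.png',cv2.resize(im[170:270,180:300],None,fx=5,fy=5,interpolation=cv2.INTER_CUBIC))
E
```

```text
13.025 [-0.125  0.225  1.816  0.     1.099 -2.234] [ 6.005e-01 -4.000e-04  2.630e-02] [-0.   0.4 -0.9] [ 0.02  0.04 -0.01] 0.05552896526907531
along axis -0.1409 off [-0.1559 -0.0014 -0.1887] tilt 29.920261902567216
rows 1 dr each [0.03, -0.0, 0.08]
dp [[-0.0, 0.005, 0.001]]
```

View pics/s12.png

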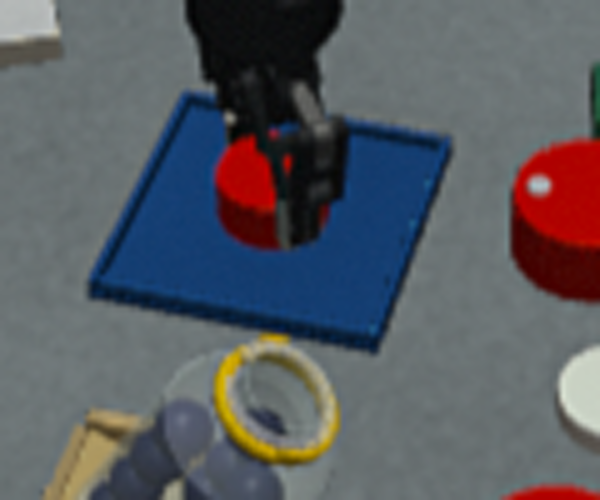

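Tips are close to the lid's lower edge; continue in 2 mm steps watching the force.

{"method": "servo_tool", "body": {
  "delta_pos": [
    [0, 0.002, 0]
  ],
  "dr": [
    [0, 0, 0]
  ],
  "grip": [0]
}}

```text
t: 13.2
tool_pos: [0.601, -0.0005, 0.0248]
tool_rot: [-1.53, -0.424, 0.42]
contact_force: [0.3, 0.5, -0.3]
opening: 0.0554
```

{"method": "servo_tool", "body": {
  "delta_pos": [
    [0, 0.002, 0],
    [0, 0.0, 0]
  ],
  "dr": [
    [0, 0, 0],
    [0, 0, 0]
  ],
  "grip": [0, 0]
}}

```text
t: 13.45
tool_pos: [0.6009, -0.0005, 0.0225]
tool_rot: [-1.53, -0.424, 0.42]
contact_force: [-0.8, 0.0, -2.0]
opening: 0.0553
```

{"method": "servo_tool", "body": {
  "delta_pos": [
    [0, 0.0015, 0]
  ],
  "dr": [
    [0, 0, 0]
  ],
  "grip": [0]
}}

```text
t: 13.58
tool_pos: [0.6011, -0.0005, 0.0212]
tool_rot: [-1.53, -0.424, 0.42]
contact_force: [0.3, 0.7, -0.7]
opening: 0.0555
```

{"method": "servo_tool", "body": {
  "delta_pos": [
    [0, 0.001, 0],
    [0, 0, 0]
  ],
  "dr": [
    [0, 0, 0],
    [0, 0, 0]
  ],
  "grip": [0, 0]
}}

```text
t: 13.82
tool_pos: [0.6013, -0.0005, 0.0207]
tool_rot: [-1.53, -0.424, 0.42]
contact_force: [0.8, -0.3, -0.8]
opening: 0.0556
```

{"method": "servo_tool", "body": {
  "delta_pos": [
    [0, 0.001, 0],
    [0, 0, 0]
  ],
  "dr": [
    [0, 0, 0],
    [0, 0, 0]
  ],
  "grip": [0, 0]
}}

```text
t: 14.08
tool_pos: [0.6015, -0.0005, 0.0207]
tool_rot: [-1.53, -0.424, 0.42]
contact_force: [0.5, 0.3, -0.1]
opening: 0.0554
```

```bash
python3 - <<'E'
from h import *
o=stat()
rows(o,np.array([.600,0,.0215]),Rdown(o,np.array([0,0,-1.])),n=1)
E
```

```text
14.075 [-0.125  0.235  1.815  0.     1.088 -2.234] [ 6.015e-01 -5.000e-04  2.070e-02] [ 0.5  0.3 -0.1] [ 0.03 -0.03  0.02] 0.05539683191150032
along axis -0.1463 off [-0.1572 -0.0004 -0.1875] tilt 29.849226606698135
rows 1 dr each [0.08, -0.0, 0.13]
dp [[-0.001, -0.001, 0.001]]
```

{"method": "servo_tool", "body": {
  "delta_pos": [
    [0, 0, 0],
    [0, 0, 0],
    [0, 0, 0]
  ],
  "dr": [
    [0, 0, 0],
    [0, 0, 0],
    [0, 0, 0]
  ],
  "grip": [0.72, 0.78, 0.88],
  "grip_force": 20
}}

```text
t: 14.45
tool_pos: [0.6016, -0.0006, 0.0203]
tool_rot: [-1.53, -0.424, 0.42]
contact_force: [-0.1, -0.3, 0.3]
opening: 0.075
```

```bash
python3 - <<'E'
from h import *
o=stat()
from station import ctrl
im=ctrl.get_image('side')[:,:,::-1]; cv2.imwrite('pics/s13.png',cv2.resize(im[170:270,180:300],None,fx=5,fy=5,interpolation=cv2.INTER_CUBIC))
cv2.imwrite('pics/w13.png',ctrl.get_image('wrist')[:,:,::-1])
E
```

```text
14.45 [-0.125  0.236  1.816  0.     1.087 -2.234] [ 6.016e-01 -6.000e-04  2.030e-02] [-0.1 -0.3  0.3] [-0.04 -0.01 -0.  ] 0.07503857339201625
along axis -0.1467 off [-0.1573 -0.0003 -0.1875] tilt 29.824310185256067
```

View pics/s13.png

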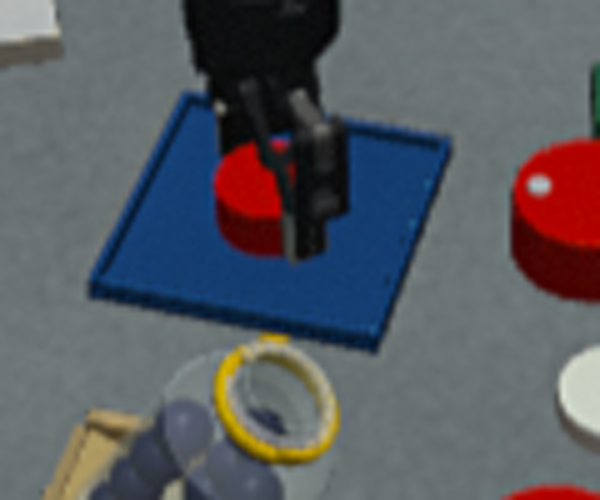

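View pics/w13.png

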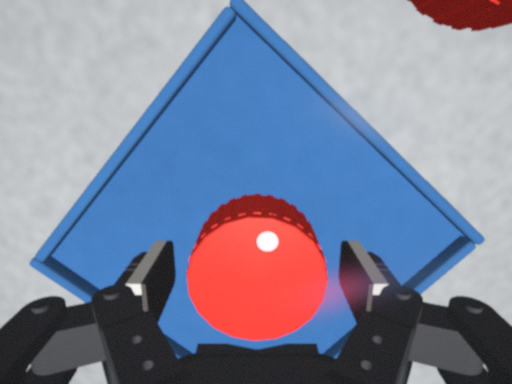

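Released and clear on both sides, fingers about 15 px from the lid. Rising straight up.

{"method": "servo_tool", "body": {
  "delta_pos": [
    [0, -0.01, 0],
    [0, -0.02, 0],
    [0, -0.03, 0],
    [0, -0.04, 0],
    [0, -0.05, 0]
  ],
  "dr": [
    [0, 0, 0],
    [0, 0, 0],
    [0, 0, 0],
    [0, 0, 0],
    [0, 0, 0]
  ],
  "grip": [0.9, 0.9, 0.9, 0.9, 0.9]
}}

```text
t: 15.18
tool_pos: [0.5989, -0.0003, 0.1747]
tool_rot: [-1.528, -0.42, 0.424]
contact_force: [0.9, 1.1, 0.6]
opening: 0.0774
```

{"method": "servo_tool", "body": {
  "delta_pos": [
    [0, -0.03, 0],
    [0, 0, 0]
  ],
  "dr": [
    [0, 0, 0],
    [0, 0, 0]
  ],
  "grip": [0.9, 0.9]
}}

```text
t: 15.42
tool_pos: [0.6022, -0.0007, 0.2153]
tool_rot: [-1.533, -0.431, 0.414]
contact_force: [0.6, -0.1, -1.4]
opening: 0.0769
```

```bash
python3 - <<'E'
from h import *
from fit import cen,lidpts
from scipy.optimize import least_squares
o=stat()
from station import ctrl
C={}
c=ctrl.camera_params('side'); im=ctrl.get_image('side'); best=[r for r in ctrl.masks_of('side','lid') ]
for r in best:
    ys,xs=np.where(r['pixels']); u=(xs.mean(),ys.mean()); print(round(r['score'],2),u,ray(c,u,.02).round(3))
L=[r for r in best if 200<r['extent'][0]<265 and r['extent'][1]<230]
def upright(z=.005):
    P=np.array([.6015,-.0005,z]); return cen(c,lidpts(P,np.eye(3)))
print('pred upright',upright().round(1),[r['extent'] for r in L])
cv2.imwrite('pics/s14.png',cv2.resize(im[:,:,::-1][120:330,140:340],None,fx=2.8,fy=2.8,interpolation=cv2.INTER_CUBIC))
cv2.imwrite('pics/w14.png',ctrl.get_image('wrist')[:,:,::-1])
E
```

```text
15.425 [-0.125  0.012  1.705  0.     1.413 -2.234] [ 0.6022 -0.0007  0.2153] [ 0.6 -0.1 -1.4] [ 0.02  0.03 -0.06] 0.07691519935892845
along axis 0.0219 off [-0.0919 -0.0484 -0.2425] tilt 29.335936803468137
0.82 (np.float64(290.8530161427358), np.float64(285.89379779099403)) [0.452 0.23  0.02 ]
0.7 (np.float64(233.57906976744187), np.float64(208.91162790697675)) [ 0.604 -0.003  0.02 ]
0.6 (np.float64(297.2985948477752), np.float64(213.39344262295083)) [0.442 0.002 0.02 ]
pred upright [234.5 209.6 223.  197.7 245.8 221.6] [[225.4, 198.0, 246.1, 218.9]]
```

View pics/s14.png

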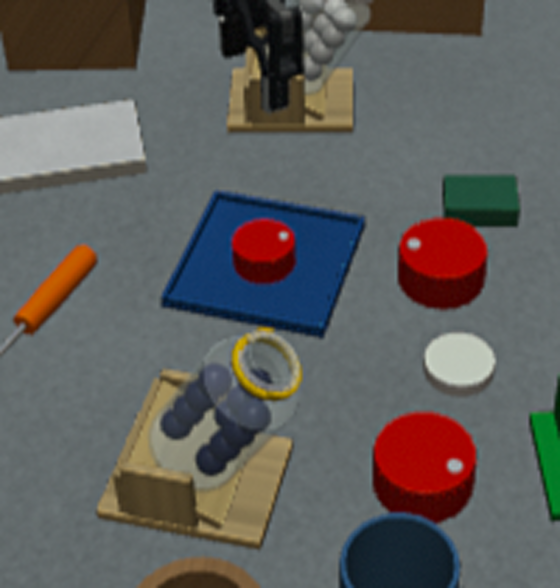

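View pics/w14.png

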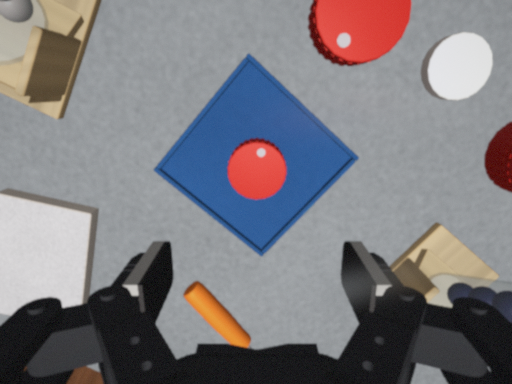

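The lid lies flat and centred in the tray: it is at side pixel (234, 209), predicted (234.5, 209.6), and the wrist view shows it in the middle. The arm is clear, so I'm handing the job in.

```bash
python3 -c "
from station import ctrl
print(ctrl.finish_job())"
```

```text
the job is handed in; nothing more can be done
None
```

The red lid is off the jar and lies flat, open side down, near the centre of the blue tray. The job was handed in at about 15.4 s of the 58 s allowed; the station gave no verdict.

- **Unscrewing:** I gripped the lid along the jar's leaning axis and turned it about 3.63 rad anticlockwise in one grip, so no regrip was needed. The white dot stayed put between the fingers through 3.1 rad, the last picture I checked, so there was no visible slip. I then drew the lid about 120 mm along the axis.
- **Placing:** I set it down, opened the fingers and raised the arm about 0.2 m clear.
- **Last checks:** The side camera puts the lid at about (0.604, -0.003), with the tray centre near (0.600, 0.000). Its position in the picture is within about 1 pixel of an upright lid on the tray floor, with its edges within about 3 pixels. The force reading was near zero, and nothing else looked moved in the pictures.
- **What disagreed:** Twice, once approaching the lid and once lowering it, a move ended about 8 mm off target with no contact force showing. I did not find the cause; I corrected both with smaller steps.

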